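# Split turning blank: clamp the dowelled half, fit the other half and hold it down

## Robot

A 6-joint arm with a two-finger parallel gripper is mounted at the origin on a cart in front of the work surface, level with it; the furniture and walls round the work are solid. World frame = base frame: x ahead of the robot, y to its left, z up, the work surface at z = 0. Lengths are in mm, angles in rad, forces in N, time in s.
With the tool pointing down it reaches from about 250 to 775 mm from the base axis. Payload 8.9 kg.
Tool frame: the origin (TCP) lies on the centre line of the jaws, within the pads' length; the fingertips stand 25 mm ahead of it and the grasp point (between the pads) lies 6 mm ahead of it; y points along the fingers, z is the direction in which the jaws open and shut, and the axes are right-handed (so a half turn about y gives the same grasp; the last joint's range is limited). The gripper opens to 85 mm and grips with 20 to 120 N. Pads are 22 mm wide; open, the fingers measure 114 mm over their backs; the gripper's body (76 mm by 85 mm) begins 54 mm behind the grasp point. The pads swing forward as they close: fully open they stand 13 mm farther back than shut.
Start: joints at [1.066, 0.291, -0.153, 1.127, 0, 1.431], TCP at [187.785, 490.266, 256.305] pointing down, gripper open.
Joint ranges: [-2.52, 2.52], [-0.91, 1.74], [-1.3, 1.37], [-1.96, 2.02], [-1.52, 1.47], [-3.14, 3.14]. Speed limits (rad/s): [2.22, 2.22, 2.79, 3.14, 3.14, 3.14].

## Interface

Orientations are given as a rotation vector (axis times angle).
In Python, from plant import sensors, cams, order gives the robot as it stands.
- The arm moves only by the shell command python3 -m creep 'ROWS' [FORCE]. ROWS is JSON, one flat list of numbers, 7 for each row, row after row: the shift along the tool's x, y, z normalised to -1 to 1, where 1 is 0.12 m, then the turn, a rotation vector about the tool's x, y, z normalised to -1 to 1, where 1 is 2 pi rad, then the opening, from -1 (shut) to 1 (fully open). In form: [tx, ty, tz, wx, wy, wz, gripper, tx, ty, tz, wx, wy, wz, gripper, ...]. A call has 1 to 12 rows; each row shifts and turns the commanded pose from where the row before left it, along the tool's axes as they then stand; what a row does not reach is not made up. A row lasts 1/10 s, in which the tool goes at most 50 mm and 8.59 degrees, less where a joint would pass 70% of its speed; a pose out of reach is approached as far as the arm can. A call with a number of a shift or a turn outside -1 to 1 is refused whole. A call with a gripper value outside its range is refused whole. The fingers move at their own pace and stop on an object; FORCE is the grip in N (left out, the last holds). Time passes only in rows, so rows that do not move let the fingers close. It gives the time, the measured TCP pose, the force and the opening at its end, in the units of the state.
- sensors.get_obs(): the state, without advancing time (a new reading comes with each control period).
- cams.camera(name): name is "side" or "top"; returns the picture (480x640x3 uint8, blue, green, red); there is no depth.
- cams.get_calibration(name): a dict with "fov_y" (degrees; the focal length in pixels is half the picture's height over the tangent of half this angle, whatever the lens; pixels are square), "cx", "cy" (the principal point, pixels), "D" ([k1, k2, p1, p2, k3] as OpenCV has them; the pictures are not rectified), "rvec" (rotation vector, rad) and "tvec" (3), from world to camera coordinates, as OpenCV has them. Camera axes: x right, y down, z forward; pixel columns grow to the right and rows downward; lengths in mm; the calibration is good to about 2 mm. A picture is of the moment at which its call begins. get_calibration takes no time and is no camera call.
- order.sign_off(): hands the job in, once; it reports no verdict.
The state is a dict: "clock": time; "joint_pos": joint angles; "qd": joint speeds; "effort": joint torques, N m; "eef_pos": TCP position; "ee_rot": TCP orientation; "wrist_force": force on the tool from outside, world axes, zero at the start; "ft_torque": the same for the moment, N m; "grip_width": finger opening in mm.
Only numpy, scipy, OpenCV 4.12 (cv2) and the standard library are available. Lean on these libraries where they do the work, as an engineer would, in place of code of your own. Each camera call takes 0.05 s, during which the arm holds its last target.

## Task

A split turning blank is to be joined in the gluing cradle on the bench. Swing the cam lever of the sliding stop from across the channel to in line with it to free the stop, slide the stop until it has pushed the half with the dowels fully home against the fixed end block, and swing the lever fully back across to lock it there. Then fit the other half over both dowels until the faces meet, and finish while still pressing it down firmly, with about 15 N: do not let go, and leave the glue bottle, tape roll and sanding block where they are.

Things in the scene. Friction and masses are not known exactly. Their poses are not given: they have to be found in the camera images.
- cradle: Low gluing cradle fixed to the bench, ply base 320x100x18 mm. Origin: centre of its underside; x runs along the channel to the fixed end block, z up. Two aluminium bars (53 mm apart inside, tops 32 mm above the bench) form the channel. Inner face of the fixed end block at x = +136 mm; block 22 mm tall, top 40 mm above the bench.
- stop_face (a point): Centre of the face of the sliding stop that looks to the fixed end block (29 mm above the bench). Wooden block 20x50x22 mm on a metal plate that runs in the channel behind it; top 40 mm above the bench. Slides along the cradle's x only.
- end_stop (a joint): Travel of the sliding stop along the cradle's x, m; grows towards the fixed end block. It starts at 0 to 0.02; 0.060 when the lower half is pinched home with no gap. About 2 N to slide when free (4 N with the lower half); locked, it holds against 40 N.
- cam_lever (a joint): Cam lever angle, rad. 0: lever across the channel (points along the cradle's +y), stop gripped between the bars; it goes on 0.06 to its end stop. 1.57: lever trails in line (points along the cradle's -x, away from the fixed block), stop free. The cam bites below about 0.6 rad and takes up to 0.4 N m to lock or release; elsewhere it turns with 0.1 N m and stays where left.
- lever_knob (a point): Centre of the upright black knob at the lever's end: round, 20 mm across, 41 mm tall, from 43 to 84 mm above the bench; this point is 65.5 mm up and 65 mm from the lever's axis. The flat lever (14 mm wide) passes under it. The knob can be pinched from above, swung about the axis and, with the lever in line, used to slide the stop.
- lever_pivot (a point): A point on the vertical axis of the cam lever at the knob's mid-height. It travels with the sliding stop, 47 mm behind the stop's face and 4 to 6 mm to the cradle's +y side (the clamp floats 2 mm sideways).
- lower_mid (a point): Centre of the lower half: wood, 160x50x25 mm (x, y, z of its own frame), lying in the channel with 1.5 mm play each side, 8 to 20 mm short of the end block at the start. Two wooden dowels 10 mm thick stand at x = -50 and +50 mm on its middle line, 14.5 mm above its top face (bench height of that face 43 mm), ends tapered over the last 6 mm.
- upper_mid (a point): Centre of the loose upper half, 160x50x25 mm, lying flat on the bench to the left, the same outline as the lower half. Two through holes 11.5 mm wide at x = -50 and +50 mm on its middle line, so it fits either end round. About 0.15 kg. Fitted, its centre is 25 mm above the lower half's centre.
- glue_bottle_spot (a point): Bystander: white glue bottle, 66 mm across, 183 mm tall, standing behind the cradle; this point is 12 mm above its foot.
- masking_tape_spot (a point): Bystander: roll of masking tape, 96 mm across, 24 mm tall, lying behind the cradle; this point is its centre.
- sanding_block_spot (a point): Bystander: grey-brown rubber sanding block 52x68x24 mm lying on the near part of the bench; this point is its centre.

How it is judged (in metres and radians):
On the way, in this order (a step that is already met when the one before it is completed fails the run):
1. the cam lever is swung in line, freeing the stop (value of joint cam_lever above 1.2 rad), for 0.1 s.
2. the lower half is home against the end block, the stop is up against it and the lever is locked across (x of lower_mid in the frame of cradle above 0.0535 m and value of joint end_stop above 0.0575 m and value of joint cam_lever below 0.25 rad), for 0.2 s.
3. the upper half is down on both dowels, face to face with the lower half (horizontal distance between upper_mid and lower_mid below 0.003 m and z of upper_mid in the frame of lower_mid between 0.022 and 0.0265 m and angle between the x axis of upper_mid and the x axis of lower_mid, either way round below 0.03 rad and angle between the z axis of upper_mid and the z axis of lower_mid, either way round below 0.03 rad), for 0.2 s.
At the end, for the whole second after the job is handed in: Lower half within 2.5 mm of the end block, stop within 2.5 mm of home, lever within 0.25 rad of locked; upper half seated: centres within 3 mm in plan, faces within 1.5 mm, aligned within 0.03 rad; the robot still presses it, over 8 N between the halves (all of step 2 and all of step 3 and contact force between upper_half and lower_half above 8 N and contact force between any of the fingers, the arm and upper_half above 3 N); the arm keeps its last pose, push and grip.
It fails at once if a bystander (glue bottle, tape roll, sanding block) is moved by over 2 cm (distance of any of glue_bottle_spot, masking_tape_spot, sanding_block_spot from where it was at the start of the episode above 0.02 m).
It also fails if it takes over 58 s, if anything falls off the work surface, if the arm or the gripper's body presses on something with over 40 N, if the wrist force passes 120 N, or if a joint passes its speed limit or range.

## Working session

There is one attempt and no reset: what is moved stays moved. The work goes in short steps, Python scripts to look and compute and a shell command to move; the robot and the scene stay as the last step left them, time stands still between calls to the robot, and variables do not carry over. Pictures are saved under pics/ and viewed, and the job is handed in when it is done.

```bash
ls; mkdir -p pics
python3 - <<'E'
from plant import sensors,cams,order
import cv2
o=sensors.get_obs();print(o)
for n in("side","top"):
    print(n,cams.get_calibration(n)); cv2.imwrite(f"pics/{n}0.png",cams.camera(n))
E
```

```text
pics
{'clock': 0.0, 'joint_pos': array([ 1.06568682e+00,  2.91257128e-01, -1.54136220e-01,  1.12671968e+00,
        1.55640387e-05,  1.43151158e+00]), 'qd': array([ 2.51855736e-06, -6.70388490e-04,  4.03297241e-04, -6.68140223e-04,
        7.45588463e-05,  1.92424418e-03]), 'effort': array([-2.68628559e-03, -5.37140858e+01,  3.31370330e+01,  1.61059614e-02,
       -2.26542843e-04, -1.07436756e-05]), 'eef_pos': array([187.58292976, 489.89646948, 255.74063226]), 'ee_rot': array([-1.55291888,  0.28741794, -0.28673661]), 'wrist_force': array([ 0.67649038,  0.12716543, -0.08820993]), 'ft_torque': array([0.00938909, 0.00898132, 0.04974945]), 'grip_width': 85.34894009786417}
side {'fov_y': 48.71448526880752, 'cx': 327.3810877838692, 'cy': 239.4748283754744, 'D': array([-0.10359666,  0.        ,  0.        ,  0.        ,  0.        ]), 'rvec': array([ 2.03363185, -0.49508785,  0.31099273]), 'tvec': array([-506.98486929,  169.36176502, 1097.41623367])}
top {'fov_y': 45.00450026943709, 'cx': 312.8721694604584, 'cy': 232.88166274444893, 'D': array([-0.01617802,  0.        ,  0.        ,  0.        ,  0.        ]), 'rvec': array([ 2.17253663, -2.19915947,  0.0638374 ]), 'tvec': array([  17.96293623,  567.74868166, 1368.01586889])}
```

View pics/side0.png

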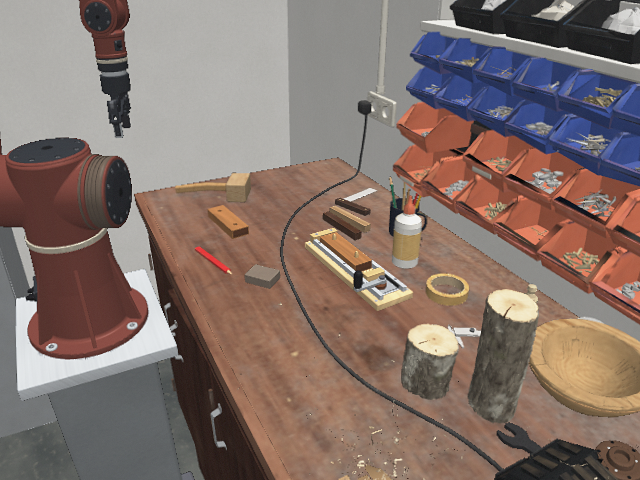

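View pics/top0.png

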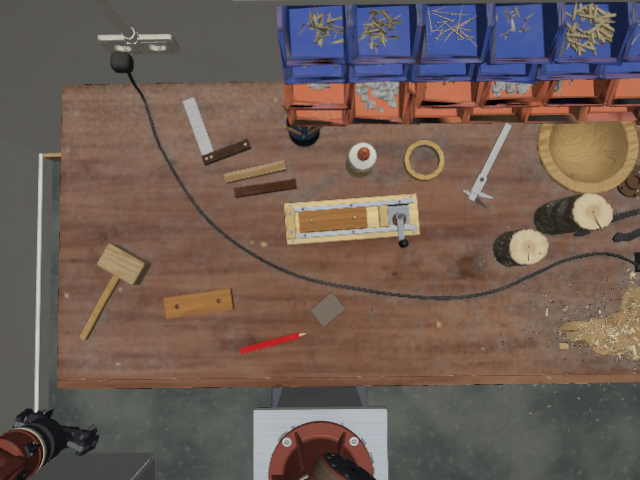

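Run:
```python
import cv2
t=cv2.imread('pics/top0.png');s=cv2.imread('pics/side0.png')
cv2.imwrite('pics/t0c.png',cv2.resize(t[185:255,275:430],None,fx=5,fy=5,interpolation=cv2.INTER_CUBIC))
cv2.imwrite('pics/s0c.png',cv2.resize(s[215:315,295:420],None,fx=6,fy=6,interpolation=cv2.INTER_CUBIC))
cv2.imwrite('pics/t0u.png',cv2.resize(t[280:330,155:245],None,fx=8,fy=8,interpolation=cv2.INTER_CUBIC))
cv2.imwrite('pics/s0u.png',cv2.resize(s[195:245,195:260],None,fx=10,fy=10,interpolation=cv2.INTER_CUBIC))
```

```text
(no output)
```

View pics/t0c.png

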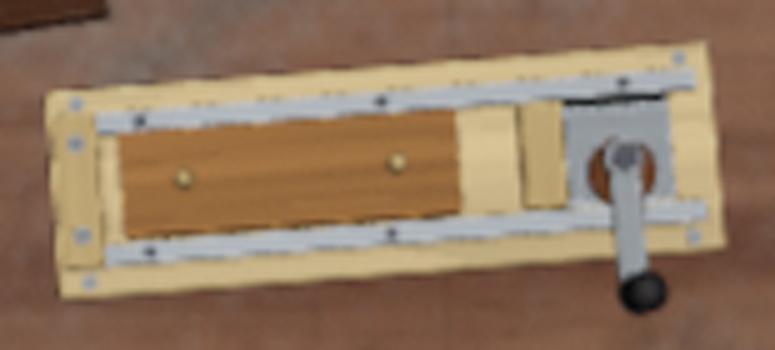

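View pics/s0c.png

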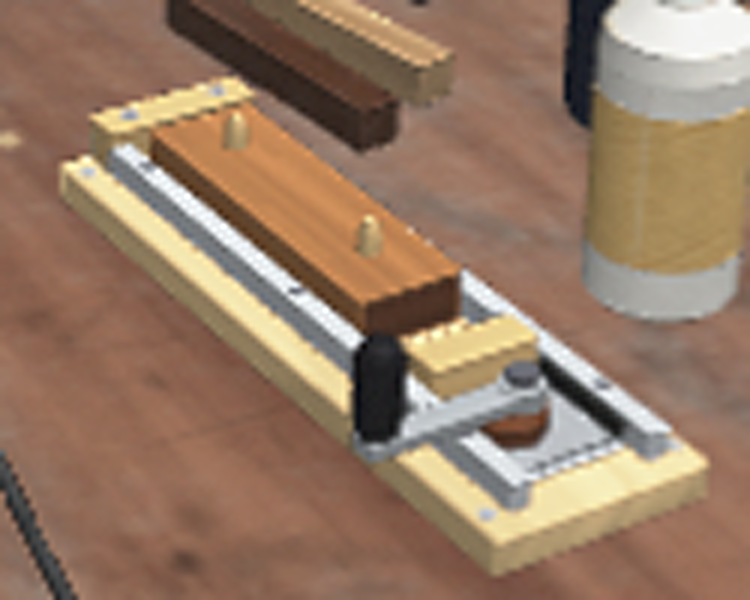

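View pics/t0u.png

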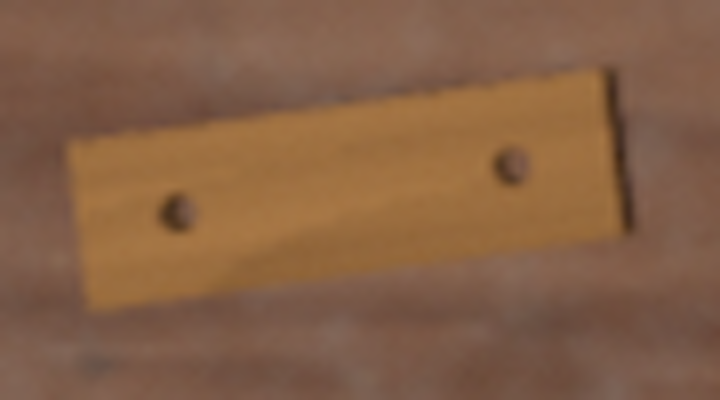

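View pics/s0u.png

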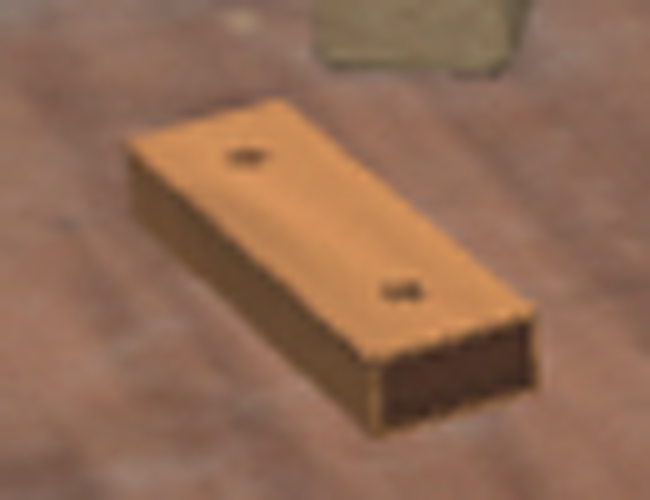

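```bash
cat > h.py <<'E'
import numpy as np, cv2
from plant import sensors,cams
def K(n):
    c=cams.get_calibration(n); f=240/np.tan(np.radians(c['fov_y'])/2)
    R=cv2.Rodrigues(np.array(c['rvec']))[0]; return np.array([[f,0,c['cx']],[0,f,c['cy']],[0,0,1]]),np.array(c['D']),R,np.array(c['tvec'])
def ray(n,p):
    k,D,R,t=K(n); u=cv2.undistortPoints(np.array([[p]],float),k,D)[0,0]
    return -R.T@t, R.T@np.array([u[0],u[1],1.])
def plane(n,p,z):
    o,d=ray(n,p); return o+d*(z-o[2])/d[2]
def tri(pt,ps):
    o1,d1=ray('top',pt);o2,d2=ray('side',ps)
    s=np.linalg.lstsq(np.c_[d1,-d2],o2-o1,rcond=None)[0]
    a=o1+d1*s[0];b=o2+d2*s[1]; return (a+b)/2,np.linalg.norm(a-b)
def proj(n,P):
    k,D,R,t=K(n);return cv2.projectPoints(np.array(P,float).reshape(-1,3),cv2.Rodrigues(R)[0],t,k,D)[0][:,0]
def un(p,org,f): return (np.array(p,float)+.5)/f-.5+np.array(org)
E
python3 - <<'E'
from h import *
np.set_printoptions(precision=1,suppress=True)
T=lambda p:un(p,(275,185),5);S=lambda p:un(p,(295,215),6)
U=lambda p:un(p,(155,280),8);V=lambda p:un(p,(195,195),10)
for nm,a,b in(("dowL",(183,176),(235,113)),("dowR",(397,159),(369,218)),("knobtop",(642,285),(380,343)),("pivot",(625,152),(523,370))):
    print(nm,*tri(T(a),S(b)))
for nm,a,z in(("dowL",(183,178),56),("dowR",(397,161),56),("knobtop",(642,290),84),("pivot",(625,154),55)): print(nm,plane('top',T(a),z))
print("cradle corners z18",[plane('top',T(a),18) for a in((45,92),(708,42),(726,246),(62,298))])
print("lower half top",[plane('top',T(a),43) for a in((117,134),(457,110),(461,211),(126,238))])
for a,b in(((178,212),(247,157)),((512,165),(403,291)),((68,140),(285,100)),((607,68),(535,318)),((622,235),(375,357)),((90,310),(128,148))):
    print("upper",*tri(U(a),V(b)),plane('top',U(a),25))
print("stop top",[plane('top',T(a),40) for a in((520,103),(563,100),(566,206),(524,209))])
print("endblk",[plane('top',T(a),40) for a in((97,112),(103,262))])
E
```

```text
dowL [596.9  13.9  56.7] 1.8951824716756165
dowR [603.3 -85.8  56.5] 1.2867047288362268
knobtop [ 542.1 -195.4   78.2] 1.3293849051225932
pivot [ 606.3 -193.5   46.8] 1.5817490276079043
dowL [595.2  14.4  56. ]
dowR [601.9 -85.5  56. ]
knobtop [ 539.  -194.1   84. ]
pivot [ 603.9 -191.9   55. ]
cradle corners z18 [array([640.7,  80.5,  18. ]), array([ 660.9, -238.4,   18. ]), array([ 562.6, -244.7,   18. ]), array([541.6,  73.2,  18. ])]
lower half top [array([617.5,  45.3,  43. ]), array([ 626.8, -115. ,   43. ]), array([ 579.1, -116. ,   43. ]), array([568.3,  41.6,  43. ])]
upper [398.9 335.1  24. ] 2.470017963927413 [397.8 335.3  25. ]
upper [411.6 236.   23.9] 2.2869170510354753 [410.6 236.2  25. ]
upper [420.7 367.9  23.6] 2.8756253707725428 [419.4 368.1  25. ]
upper [439.6 208.   22.2] 1.7216715406157466 [438.9 207.9  25. ]
upper [391.5 203.1  24.1] 4.012700608526977 [389.6 203.7  25. ]
upper [370.8 361.6  21.6] 3.7413058215337003 [369.3 361.4  25. ]
stop top [array([ 630.1, -145.1,   40. ]), array([ 631.3, -165.4,   40. ]), array([ 581.1, -165.8,   40. ]), array([ 579.9, -146. ,   40. ])]
endblk [array([628.4,  54.8,  40. ]), array([557.3,  52.7,  40. ])]
```

```bash
cat >> h.py <<'E'
def st():
    o=sensors.get_obs(); R=cv2.Rodrigues(np.array(o['ee_rot']))[0]; return o,np.array(o['eef_pos']),R
def rep(target=None,yawjaw=None):
    o,p,R=st(); print('t',round(o['clock'],2),'p',p.round(1),'F',o['wrist_force'].round(1),'M',o['ft_torque'].round(2),'w',round(o['grip_width'],1),'q6',o['joint_pos'][5].round(2))
    print('x',R[:,0].round(3),'y',R[:,1].round(3),'z',R[:,2].round(3))
    a=np.degrees(np.arctan2(R[1,2],R[0,2]))
    if target is not None: d=R.T@(np.array(target)-p); print('tool shift mm',d.round(1),'norm',(d/120).round(3))
    if yawjaw is not None:
        e=(yawjaw-a+90)%180-90; print('jaw yaw',a.round(2),'need world yaw',e.round(2),'-> wy total norm',(-np.radians(e)/2/np.pi).round(4))
E
python3 -c "
from h import *
rep((539,-195,150),93.7)
p=np.array
for n,z,px in(('glue cap',183,(362,158)),('tape',24,(424,160)),('sand',24,(327,309))): print(n,plane('top',px,z))
"
```

```text
t 0.1 p [187.6 490.  255.8] F [ 0.7 -0.1 -0.5] M [ 0.07 -0.02 -0.01] w 85.7 q6 1.43
x [ 0.934 -0.358 -0.   ] y [-0.001 -0.001 -1.   ] z [ 0.358  0.934 -0.001]
tool shift mm [ 573.1  106.3 -513.9] norm [ 4.776  0.886 -4.282]
jaw yaw 69.04 need world yaw 24.66 -> wy total norm -0.0685
glue cap [715.49412009 -96.18029852 183.        ]
tape [ 739.63730315 -257.95726366   24.        ]
sand [386.88925902 -20.21293122  24.        ]
```

```bash
python3 -m creep '[0,0,0,0,-0.0228,0,0, 0,0,0,0,-0.0228,0,0, 0,0,0,0,-0.0229,0,0]' 40; python3 -c "
from h import *
rep((539,-195,150),93.7)"
```

```text
clock: 0.4
eef_pos: [187.7, 490.1, 255.9]
ee_rot: [-1.571, -0.055, 0.056]
wrist_force: [1.7, -0.3, -0.9]
grip_width: 44.2
t 0.4 p [187.7 490.1 255.9] F [ 1.7 -0.3 -0.9] M [ 0.01  0.03 -0.03] w 44.2 q6 1.0
x [ 0.998  0.07  -0.   ] y [-0.    -0.001 -1.   ] z [-0.07   0.998 -0.001]
tool shift mm [ 302.2  106.3 -708. ] norm [ 2.519  0.886 -5.9  ]
jaw yaw 94.04 need world yaw -0.34 -> wy total norm 0.0009
```

```bash
python3 -m creep '[0.105,0,-0.246,0,0,0,0, 0.105,0,-0.246,0,0,0,0, 0.105,0,-0.246,0,0,0,0, 0.105,0,-0.246,0,0,0,0, 0.105,0,-0.246,0,0,0,0, 0.105,0,-0.246,0,0,0,0, 0.105,0,-0.246,0,0,0,0, 0.105,0,-0.246,0,0,0,0, 0.105,0,-0.246,0,0,0,0, 0.105,0,-0.246,0,0,0,0, 0.105,0,-0.246,0,0,0,0, 0.105,0,-0.246,0,0,0,0]'; python3 -m creep '[0.105,0,-0.246,0,0,0,0, 0.105,0,-0.246,0,0,0,0, 0.105,0,-0.246,0,0,0,0, 0.105,0,-0.246,0,0,0,0, 0.105,0,-0.246,0,0,0,0, 0.105,0,-0.246,0,0,0,0, 0.105,0,-0.246,0,0,0,0, 0.105,0,-0.246,0,0,0,0, 0.105,0,-0.246,0,0,0,0, 0.105,0,-0.246,0,0,0,0, 0.105,0,-0.246,0,0,0,0, 0,0,0,0,0,0,0]';  python3 -c "
from h import *
rep((540,-195,74),93.7)"
```

```text
clock: 1.6
eef_pos: [361.8, 145.3, 256.2]
ee_rot: [-1.57, -0.051, 0.051]
wrist_force: [0.8, 0.6, -0.3]
grip_width: 42.9
clock: 2.8
eef_pos: [522.0, -171.6, 255.5]
ee_rot: [-1.571, -0.049, 0.049]
wrist_force: [-0.2, -0.4, 0.0]
grip_width: 42.6
t 2.8 p [ 522.  -171.6  255.5] F [-0.2 -0.4  0. ] M [-0.01 -0.04  0.04] w 42.6 q6 -0.51
x [0.998 0.062 0.   ] y [ 0.    -0.001 -1.   ] z [-0.062  0.998 -0.001]
tool shift mm [ 16.6 181.5 -24.3] norm [ 0.138  1.513 -0.203]
jaw yaw 93.55 need world yaw 0.15 -> wy total norm -0.0004
```

```bash
python3 -m creep '[0.069,0.25,-0.1,0,0,0,0, 0.069,0.25,-0.1,0,0,0,0, 0,0.25,0,0,0,0,0, 0,0.25,0,0,0,0,0, 0,0,0,0,0,0,0]';  python3 -c "
from h import *
rep((540,-195,74),93.7)
cv2.imwrite('pics/s1.png',cv2.resize(cams.camera('side')[190:330,260:440],None,fx=4,fy=4));cv2.imwrite('pics/t1.png',cv2.resize(cams.camera('top')[180:270,320:450],None,fx=5,fy=5))"
```

```text
clock: 3.3
eef_pos: [536.0, -189.6, 132.6]
ee_rot: [-1.566, -0.046, 0.056]
wrist_force: [-0.2, 2.1, 0.7]
grip_width: 42.7
t 3.3 p [ 536.  -189.6  132.6] F [-0.2  2.1  0.7] M [0.03 0.07 0.05] w 42.7 q6 -0.53
x [ 0.998  0.065 -0.006] y [-0.007  0.003 -1.   ] z [-0.065  0.998  0.004]
tool shift mm [ 4.  58.6 -5.9] norm [ 0.033  0.488 -0.049]
jaw yaw 93.71 need world yaw -0.01 -> wy total norm 0.0
```

View pics/s1.png

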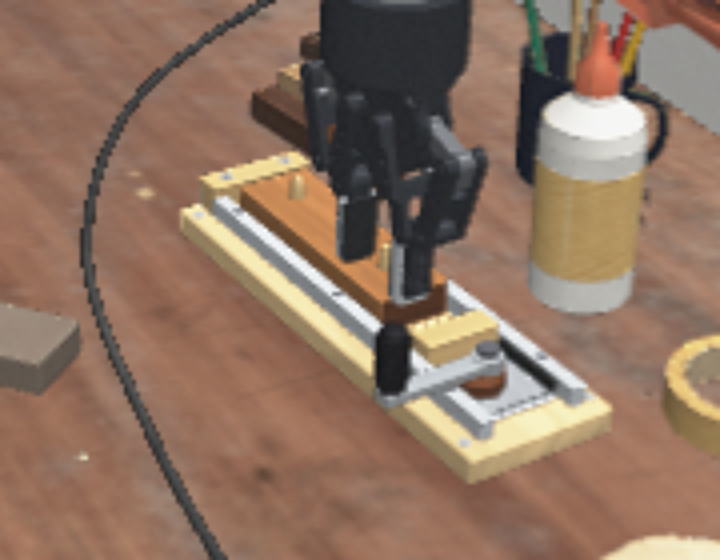

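View pics/t1.png

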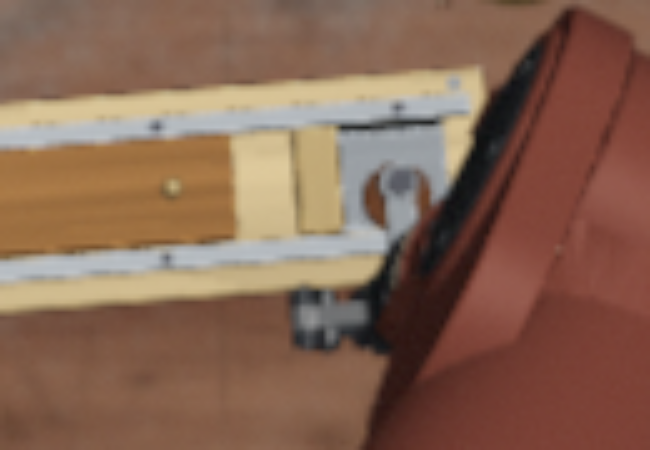

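```bash
python3 -m creep '[0,0,0,0,0,0,0]';python3 -c "
from h import *
rep((540,-195,73),93.7)
print((proj('side',[(536,-190,108),(540,-195,84)])-[260,190])*4)"
```

```text
clock: 3.5
eef_pos: [539.7, -191.6, 138.1]
ee_rot: [-1.571, -0.053, 0.049]
wrist_force: [0.4, 0.3, -0.1]
grip_width: 42.7
t 3.5 p [ 539.7 -191.6  138.1] F [ 0.4  0.3 -0.1] M [-0.02 -0.08 -0.  ] w 42.7 q6 -0.53
x [0.998 0.065 0.002] y [ 0.002 -0.001 -1.   ] z [-0.065  0.998 -0.001]
tool shift mm [-0.1 65.1 -3.3] norm [-0.001  0.542 -0.028]
jaw yaw 93.72 need world yaw -0.02 -> wy total norm 0.0
[[377.66941498 277.38745178]
 [387.09550383 318.48660413]]
```

```bash
python3 -m creep '[0,0.11,-0.028,0,0,0,0, 0,0.11,0,0,0,0,0, 0,0.11,0,0,0,0,0, 0,0.11,0,0,0,0,0, 0,0.1,0,0,0,0,0, 0,0,0,0,0,0,0]';  python3 -m creep '[0,0,0,0,0,0,-1, 0,0,0,0,0,0,-1, 0,0,0,0,0,0,-1,0,0,0,0,0,0,-1]' 30; python3 -c "
from h import *
rep()
cv2.imwrite('pics/s2.png',cv2.resize(cams.camera('side')[190:330,260:440],None,fx=4,fy=4))"
```

```text
clock: 4.1
eef_pos: [537.8, -194.2, 69.3]
ee_rot: [-1.569, -0.048, 0.053]
wrist_force: [-0.6, 1.3, -0.6]
grip_width: 42.7
clock: 4.5
eef_pos: [539.1, -194.9, 71.8]
ee_rot: [-1.57, -0.051, 0.051]
wrist_force: [-2.5, 0.0, -0.4]
grip_width: 19.1
t 4.5 p [ 539.1 -194.9   71.8] F [-2.5  0.  -0.4] M [-0.05  0.39 -0.13] w 19.1 q6 -0.54
x [0.998 0.064 0.   ] y [ 0. -0. -1.] z [-0.064  0.998 -0.   ]
```

View pics/s2.png

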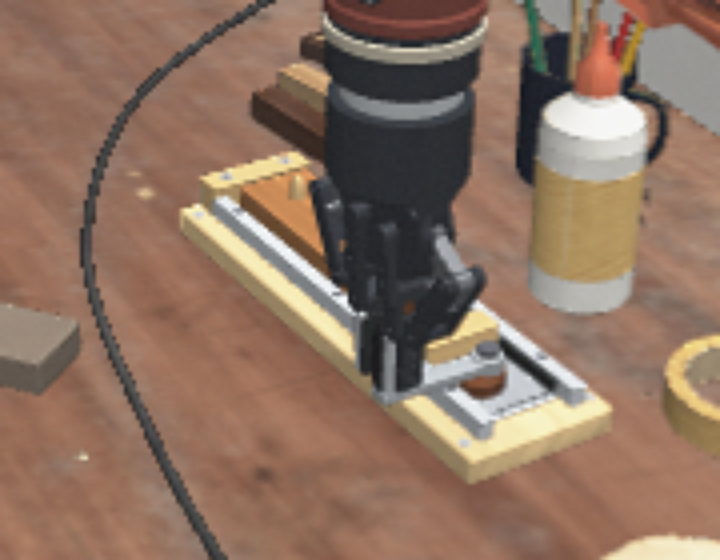

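```bash
python3 -c "
import numpy as np
t=np.linspace(0,np.pi/2,13);print(np.c_[-np.diff(np.cos(t))*65/120,-np.diff(np.sin(t))*65/120].round(3).tolist())"
```

```text
[[0.005, -0.071], [0.014, -0.069], [0.023, -0.067], [0.031, -0.064], [0.039, -0.059], [0.047, -0.053], [0.053, -0.047], [0.059, -0.039], [0.064, -0.031], [0.067, -0.023], [0.069, -0.014], [0.071, -0.005]]
```

```bash
python3 -m creep '[0.005,0,-0.071,0,0,0,-1, 0.014,0,-0.069,0,0,0,-1, 0.023,0,-0.067,0,0,0,-1, 0.031,0,-0.064,0,0,0,-1, 0,0,0,0,0,0,-1]' 40; python3 -c "
from h import *
rep()"; python3 -m creep '[0.039,0,-0.059,0,0,0,-1, 0.047,0,-0.053,0,0,0,-1, 0.053,0,-0.047,0,0,0,-1, 0.059,0,-0.039,0,0,0,-1, 0,0,0,0,0,0,-1]'; python3 -c "
from h import *
rep()
cv2.imwrite('pics/s3.png',cv2.resize(cams.camera('side')[190:330,260:440],None,fx=4,fy=4))"
```

```text
clock: 5.05
eef_pos: [549.8, -226.6, 71.5]
ee_rot: [-1.569, -0.051, 0.052]
wrist_force: [-1.9, 1.6, 2.0]
grip_width: 18.5
t 5.05 p [ 549.8 -226.6   71.5] F [-1.9  1.6  2. ] M [0.48 0.52 0.4 ] w 18.5 q6 -0.58
x [ 0.998  0.065 -0.   ] y [-0.     0.001 -1.   ] z [-0.065  0.998  0.001]
clock: 5.55
eef_pos: [574.7, -248.9, 71.4]
ee_rot: [-1.57, -0.05, 0.053]
wrist_force: [-5.2, 0.1, 3.6]
grip_width: 19.0
t 5.55 p [ 574.7 -248.9   71.4] F [-5.2  0.1  3.6] M [0.31 1.1  0.4 ] w 19.0 q6 -0.59
x [ 0.998  0.065 -0.002] y [-0.002  0.    -1.   ] z [-0.065  0.998  0.   ]
```

View pics/s3.png

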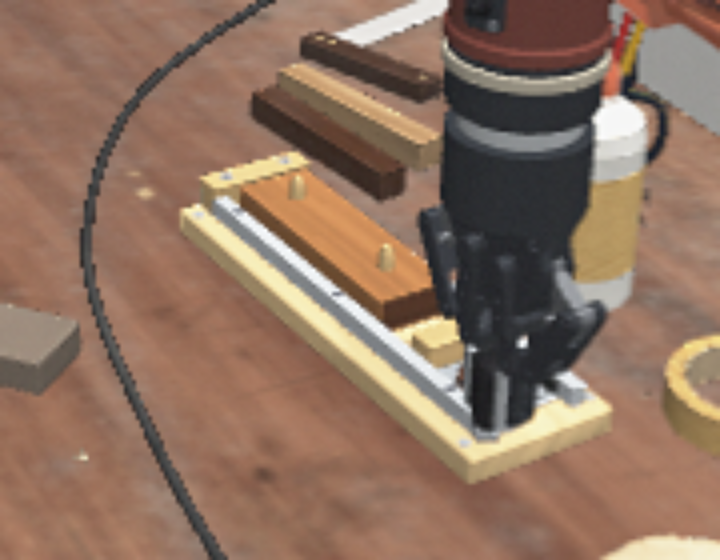

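```bash
python3 -m creep '[0.064,0,-0.031,0,0,0,-1, 0.067,0,-0.023,0,0,0,-1, 0.069,0,-0.014,0,0,0,-1, 0.071,0,-0.005,0,0,0,-1, 0,0,0,0,0,0,-1, 0,0,0,0,0,0,-1]'; python3 -c "
from h import *
rep()
cv2.imwrite('pics/s4.png',cv2.resize(cams.camera('side')[190:330,260:440],None,fx=4,fy=4))"
```

```text
clock: 6.2
eef_pos: [608.0, -256.8, 71.6]
ee_rot: [-1.573, -0.05, 0.051]
wrist_force: [-4.0, -4.8, 0.0]
grip_width: 18.6
t 6.2 p [ 608.  -256.8   71.6] F [-4.  -4.8  0. ] M [-0.92  0.77  0.33] w 18.6 q6 -0.57
x [ 0.998  0.064 -0.001] y [-0.001 -0.002 -1.   ] z [-0.064  0.998 -0.002]
```

View pics/s4.png

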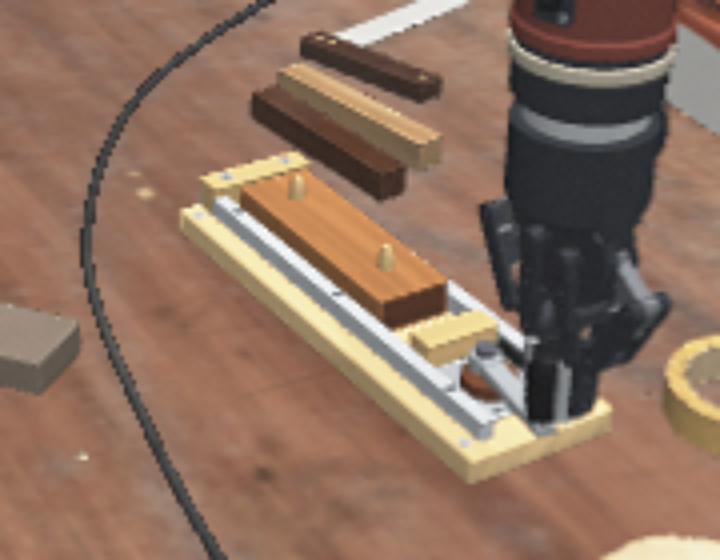

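```bash
python3 -m creep '[0,0,0.06,0,0,0,-1, 0,0,0.06,0,0,0,-1, 0,0,0.06,0,0,0,-1, 0,0,0.06,0,0,0,-1, 0,0,0.05,0,0,0,-1, 0,0,0,0,0,0,-1]'; python3 -c "
from h import *
rep()
cv2.imwrite('pics/s5.png',cv2.resize(cams.camera('side')[190:330,260:440],None,fx=4,fy=4))"
python3 -m creep '[0,0,0.01,0,0,0,-1, 0,0,0.01,0,0,0,-1, 0,0,0,0,0,0,-1]'
```

```text
clock: 6.85
eef_pos: [605.5, -220.9, 71.5]
ee_rot: [-1.571, -0.05, 0.052]
wrist_force: [-3.6, -1.5, 1.0]
grip_width: 18.3
t 6.85 p [ 605.5 -220.9   71.5] F [-3.6 -1.5  1. ] M [-0.26  0.83  0.29] w 18.3 q6 -0.53
x [ 0.998  0.065 -0.001] y [-0.001 -0.001 -1.   ] z [-0.065  0.998 -0.001]
clock: 7.2
eef_pos: [605.5, -219.6, 71.6]
ee_rot: [-1.572, -0.05, 0.051]
wrist_force: [-4.9, -4.6, 0.2]
grip_width: 18.4
```

View pics/s5.png

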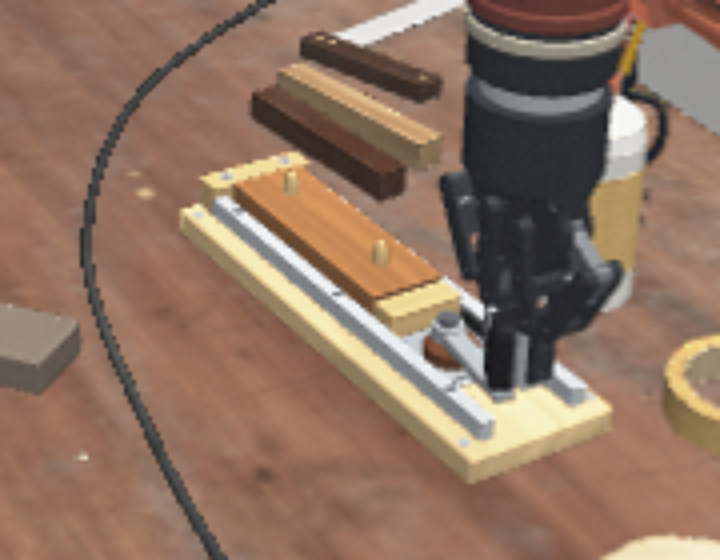

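```bash
python3 -m creep '[0,0,0.02,0,0,0,-1, 0,0,0.02,0,0,0,-1, 0,0,0,0,0,0,-1]';python3 -m creep '[0,0,0.02,0,0,0,-1, 0,0,0.02,0,0,0,-1, 0,0,0,0,0,0,-1]'; python3 -c "
from h import *
rep()
cv2.imwrite('pics/t6.png',cv2.resize(cams.camera('top')[185:255,275:430],None,fx=5,fy=5,interpolation=cv2.INTER_CUBIC))"
```

```text
clock: 7.5
eef_pos: [605.4, -217.0, 71.9]
ee_rot: [-1.576, -0.049, 0.05]
wrist_force: [-6.0, -14.7, -1.9]
grip_width: 18.8
clock: 7.8
eef_pos: [605.7, -216.4, 72.4]
ee_rot: [-1.584, -0.048, 0.047]
wrist_force: [-6.5, -31.9, -4.5]
grip_width: 18.8
t 7.8 p [ 605.7 -216.4   72.4] F [ -6.5 -31.9  -4.5] M [-6.27  1.16  0.45] w 18.8 q6 -0.51
x [0.998 0.06  0.   ] y [ 0.001 -0.013 -1.   ] z [-0.06   0.998 -0.014]
```

View pics/t6.png

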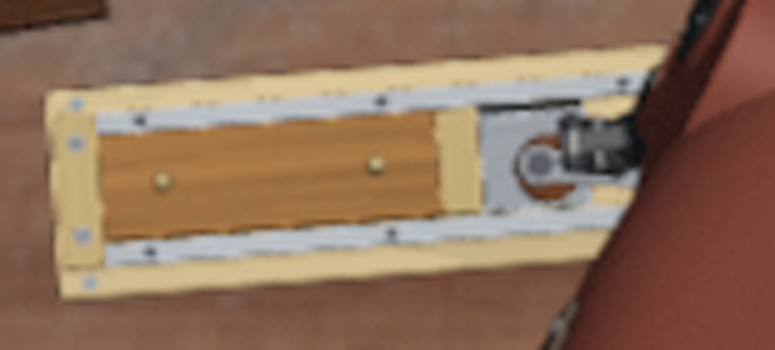

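```bash
python3 -m creep '[0,0,-0.03,0,0,0,-1, -0.071,0,0.005,0,0,0,-1, -0.069,0,0.014,0,0,0,-1, -0.067,0,0.023,0,0,0,-1, -0.064,0,0.031,0,0,0,-1, 0,0,0,0,0,0,-1]'; python3 -c "
from h import *
rep()"; python3 -m creep '[-0.059,0,0.039,0,0,0,-1, -0.053,0,0.047,0,0,0,-1, -0.047,0,0.053,0,0,0,-1, -0.039,0,0.059,0,0,0,-1, 0,0,0,0,0,0,-1]'; python3 -c "
from h import *
rep()
cv2.imwrite('pics/t7.png',cv2.resize(cams.camera('top')[185:255,275:430],None,fx=5,fy=5,interpolation=cv2.INTER_CUBIC))"
```

```text
clock: 8.45
eef_pos: [573.1, -208.4, 72.1]
ee_rot: [-1.575, -0.051, 0.047]
wrist_force: [0.1, -9.6, -4.1]
grip_width: 18.5
t 8.45 p [ 573.1 -208.4   72.1] F [ 0.1 -9.6 -4.1] M [-1.88 -0.13 -0.36] w 18.5 q6 -0.53
x [0.998 0.062 0.002] y [ 0.002 -0.004 -1.   ] z [-0.062  0.998 -0.004]
clock: 8.95
eef_pos: [547.0, -185.2, 71.9]
ee_rot: [-1.574, -0.049, 0.049]
wrist_force: [-4.9, -7.0, -0.2]
grip_width: 18.9
t 8.95 p [ 547.  -185.2   71.9] F [-4.9 -7.  -0.2] M [-1.45  1.02 -0.43] w 18.9 q6 -0.51
x [0.998 0.063 0.   ] y [ 0.    -0.003 -1.   ] z [-0.063  0.998 -0.003]
```

View pics/t7.png

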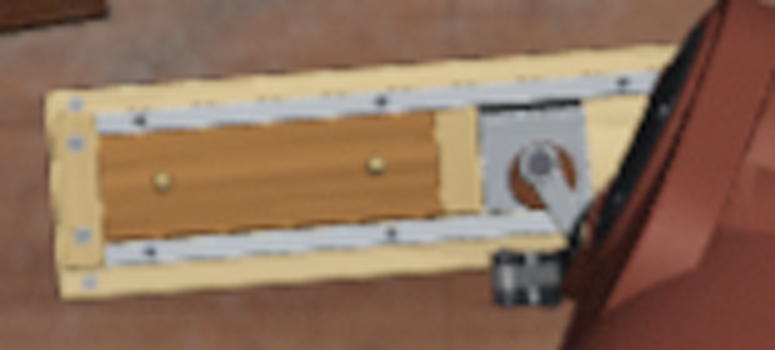

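Still home, lever at ~0.55 rad. Finish the lock with overdrive.

```bash
python3 -m creep '[-0.031,0,0.064,0,0,0,-1, -0.023,0,0.067,0,0,0,-1, -0.014,0,0.069,0,0,0,-1, -0.005,0,0.071,0,0,0,-1, 0,0,0.03,0,0,0,-1, 0,0,0.03,0,0,0,-1,0,0,0,0,0,0,-1]'; python3 -c "
from h import *
rep()
cv2.imwrite('pics/t8.png',cv2.resize(cams.camera('top')[185:255,275:430],None,fx=5,fy=5,interpolation=cv2.INTER_CUBIC))
cv2.imwrite('pics/s8.png',cv2.resize(cams.camera('side')[190:330,260:440],None,fx=4,fy=4))"
```

```text
clock: 9.7
eef_pos: [535.0, -151.8, 72.0]
ee_rot: [-1.585, -0.044, 0.049]
wrist_force: [-11.6, -34.4, -1.4]
grip_width: 18.3
t 9.7 p [ 535.  -151.8   72. ] F [-11.6 -34.4  -1.4] M [-7.02  2.47 -0.47] w 18.3 q6 -0.46
x [ 0.998  0.059 -0.003] y [-0.003 -0.015 -1.   ] z [-0.059  0.998 -0.014]
```

View pics/t8.png

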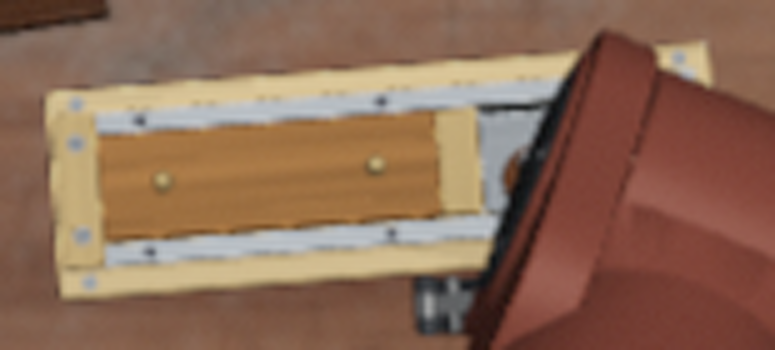

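View pics/s8.png

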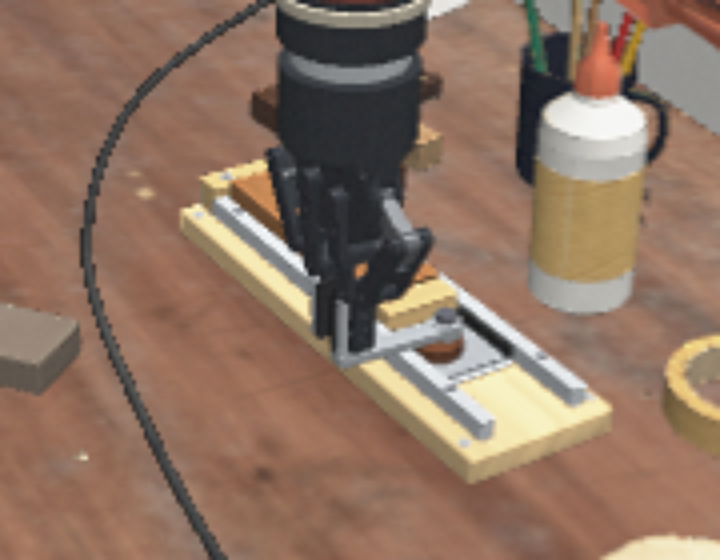

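```bash
python3 -m creep '[0,0,-0.03,0,0,0,-1, 0,0,-0.025,0,0,0,-1, 0,0,0,0,0,0,0, 0,0,0,0,0,0,0, 0,0,0,0,0,0,0, 0,-0.15,0,0,0,0,0, 0,-0.25,0,0,0,0,0, 0,-0.35,0,0,0,0,0, 0,-0.3,0,0,0,0,0, 0,0,0,0,0,0,0]'; python3 -c "
from h import *
rep((404.5,285.5,190),7.4)"
```

```text
clock: 10.8
eef_pos: [539.3, -151.8, 202.6]
ee_rot: [-1.573, -0.058, 0.045]
wrist_force: [1.3, -0.2, 0.5]
grip_width: 42.6
t 10.8 p [ 539.3 -151.8  202.6] F [ 1.3 -0.2  0.5] M [-0.01 -0.05  0.  ] w 42.6 q6 -0.47
x [0.998 0.065 0.008] y [ 0.008 -0.003 -1.   ] z [-0.065  0.998 -0.004]
tool shift mm [-106.    10.1  445.2] norm [-0.884  0.084  3.71 ]
jaw yaw 93.74 need world yaw -86.34 -> wy total norm 0.2398
```

```bash
python3 -m creep '[-0.074,0,0.309,0,0,0,1, -0.074,0,0.309,0,0,0,1, -0.074,0,0.309,0,0,0,1, -0.074,0,0.309,0,0,0,1, -0.074,0,0.309,0,0,0,1, -0.074,0,0.309,0,0,0,1, -0.074,0,0.309,0,0,0,1, -0.074,0,0.309,0,0,0,1, -0.074,0,0.309,0,0,0,1, -0.074,0,0.309,0,0,0,1, -0.074,0,0.309,0,0,0,1, -0.074,0,0.309,0,0,0,1]'; python3 -m creep '[0,0,0,0,0.0218,0,1, 0,0,0,0,0.0218,0,1, 0,0,0,0,0.0218,0,1, 0,0,0,0,0.0218,0,1, 0,0,0,0,0.0218,0,1, 0,0,0,0,0.0218,0,1, 0,0,0,0,0.0218,0,1, 0,0,0,0,0.0218,0,1, 0,0,0,0,0.0218,0,1, 0,0,0,0,0.0218,0,1, 0,0,0,0,0.0218,0,1, 0,0,0,0,0,0,1]'; python3 -c "
from h import *
rep((404.5,285.5,28),7.4)
cv2.imwrite('pics/t9.png',cv2.resize(cams.camera('top')[185:255,275:430],None,fx=5,fy=5,interpolation=cv2.INTER_CUBIC))"
```

```text
clock: 12.0
eef_pos: [400.3, 287.8, 197.0]
ee_rot: [-1.57, -0.051, 0.051]
wrist_force: [0.1, 0.1, 0.0]
grip_width: 85.4
clock: 13.2
eef_pos: [400.9, 286.3, 197.0]
ee_rot: [-1.267, 1.115, -1.115]
wrist_force: [0.9, 0.9, -0.7]
grip_width: 85.6
t 13.2 p [400.9 286.3 197. ] F [ 0.9  0.9 -0.7] M [-0.   -0.01  0.03] w 85.6 q6 1.92
x [ 0.127 -0.992 -0.   ] y [-0.  0. -1.] z [ 0.992  0.127 -0.   ]
tool shift mm [  1.3 169.    3.5] norm [0.011 1.408 0.029]
jaw yaw 7.28 need world yaw 0.12 -> wy total norm -0.0003
```

View pics/t9.png

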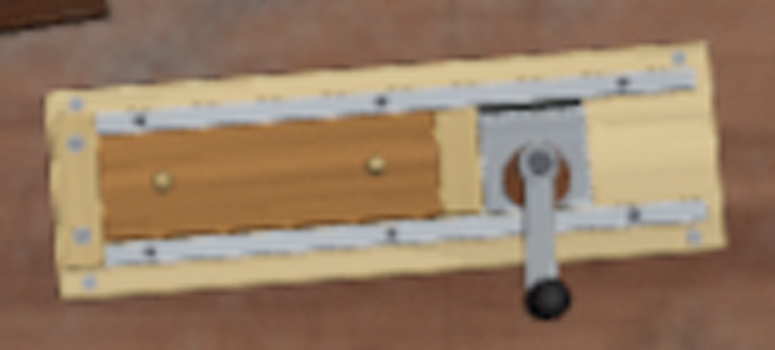

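```bash
python3 -m creep '[0.011,0.3,0.029,0,0,0,1, 0,0.3,0,0,0,0,1, 0,0.25,0,0,0,0,1, 0,0.2,0,0,0,0,1, 0,0.15,0,0,0,0,1, 0,0.1,0,0,0,0,1, 0,0.08,0,0,0,0,1, 0,0,0,0,0,0,1]'; python3 -c "
from h import *
rep((404.5,285.5,29),7.4)
cv2.imwrite('pics/s10.png',cv2.resize(cams.camera('side')[160:270,160:310],None,fx=5,fy=5))"
python3 - <<'E'
from h import *
T=lambda p:un(p,(275,185),5)
a=plane('top',T((162,181)),56);b=plane('top',T((375,165)),56);print(a,b,(a+b)/2,np.degrees(np.arctan2(a[1]-b[1],a[0]-b[0])))
E
```

```text
clock: 14.05
eef_pos: [404.3, 285.0, 31.1]
ee_rot: [-1.269, 1.113, -1.113]
wrist_force: [-0.3, -0.0, 1.1]
grip_width: 85.6
t 14.05 p [404.3 285.   31.1] F [-0.3 -0.   1.1] M [-0.04  0.01 -0.04] w 85.6 q6 1.91
x [ 0.13  -0.992  0.   ] y [-0.001 -0.001 -1.   ] z [ 0.992  0.13  -0.001]
tool shift mm [-0.5  2.1  0.2] norm [-0.004  0.018  0.002]
jaw yaw 7.45 need world yaw -0.05 -> wy total norm 0.0001
[593.88506407  24.18826833  56.        ] [600.12821009 -75.19209257  56.        ] [597.00663708 -25.50191212  56.        ] 93.59463851772621
```

View pics/s10.png

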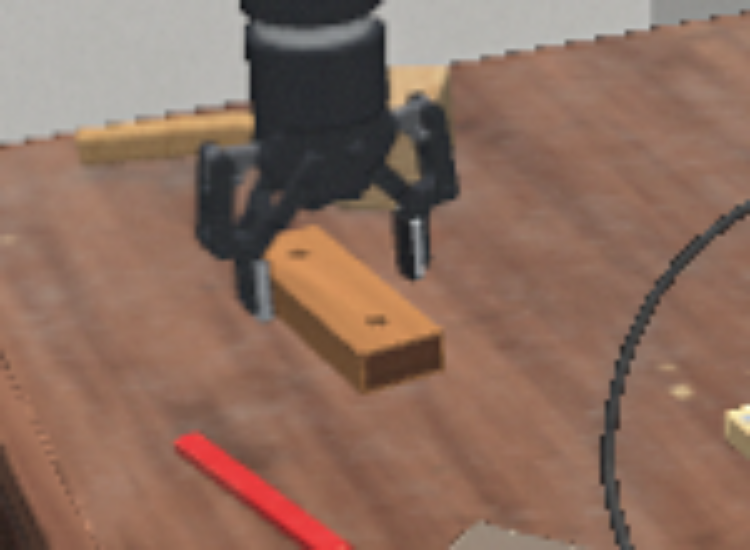

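```bash
python3 -m creep '[0,0.01,0,0,0,0,-1, 0,0,0,0,0,0,-1, 0,0,0,0,0,0,-1, 0,0,0,0,0,0,-1, 0,0,0,0,0,0,-1]' 60; python3 -c "
from h import *
rep()
cv2.imwrite('pics/t11.png',cv2.resize(cams.camera('top')[280:330,155:245],None,fx=8,fy=8,interpolation=cv2.INTER_CUBIC))"
```

```text
clock: 14.6
eef_pos: [405.3, 285.4, 31.6]
ee_rot: [-1.266, 1.113, -1.114]
wrist_force: [-2.4, -0.8, 7.5]
grip_width: 48.9
t 14.6 p [405.3 285.4  31.6] F [-2.4 -0.8  7.5] M [-0.18  0.3   0.01] w 48.9 q6 1.91
x [ 0.129 -0.992 -0.   ] y [ 0.001  0.001 -1.   ] z [0.992 0.129 0.001]
```

View pics/t11.png

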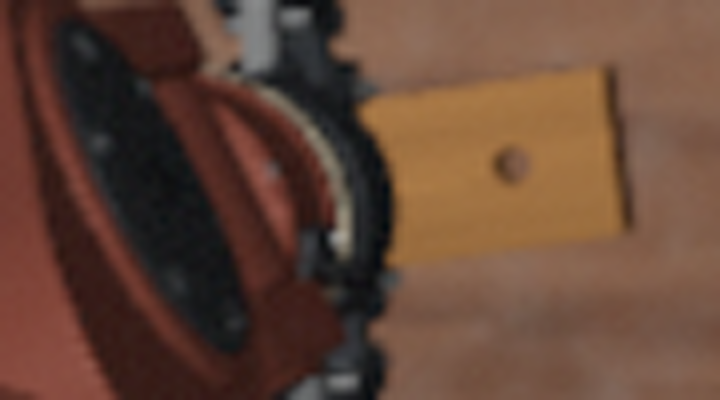

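```bash
python3 -m creep '[0,-0.1,0,0,0,0,-1, 0,-0.2,0,0,0,0,-1, 0,-0.3,0,0,0,0,-1, 0,-0.3,0,0,0,0,-1, 0,0,0,0,0.0104,0,-1, 0,0,0,0,0,0,-1]'; python3 -c "
from h import *
rep((598,-25.5,134),3.65)"
```

```text
clock: 15.25
eef_pos: [405.5, 285.6, 140.5]
ee_rot: [-1.235, 1.162, -1.163]
wrist_force: [-0.5, -0.8, -2.0]
grip_width: 48.3
t 15.25 p [405.5 285.6 140.5] F [-0.5 -0.8 -2. ] M [-0.   -0.   -0.01] w 48.3 q6 1.97
x [ 0.062 -0.998 -0.001] y [ 0.003  0.001 -1.   ] z [0.998 0.062 0.003]
tool shift mm [322.5   6.6 172.7] norm [2.687 0.055 1.439]
jaw yaw 3.58 need world yaw 0.07 -> wy total norm -0.0002
```

```bash
python3 -m creep '[0.224,0.005,0.12,0,0,0,-1, 0.224,0.005,0.12,0,0,0,-1, 0.224,0.005,0.12,0,0,0,-1, 0.224,0.005,0.12,0,0,0,-1, 0.224,0.005,0.12,0,0,0,-1, 0.224,0.005,0.12,0,0,0,-1, 0.224,0.005,0.12,0,0,0,-1, 0.224,0.005,0.12,0,0,0,-1, 0.224,0.005,0.12,0,0,0,-1, 0.224,0.005,0.12,0,0,0,-1, 0.224,0.005,0.12,0,0,0,-1, 0.224,0,0.12,0,0,0,-1]';python3 -m creep '[0,0,0,0,0,0,-1,0,0,0,0,0,0,-1]'; python3 -c "
from h import *
rep((598,-25.5,134),3.65)
cv2.imwrite('pics/tf12.png',cams.camera('top'));cv2.imwrite('pics/sf12.png',cams.camera('side'))
t=cv2.imread('pics/tf12.png');s=cv2.imread('pics/sf12.png')
cv2.imwrite('pics/t12.png',cv2.resize(t[180:270,275:430],None,fx=5,fy=5,interpolation=cv2.INTER_CUBIC))
cv2.imwrite('pics/s12.png',cv2.resize(s[190:300,290:420],None,fx=5,fy=5,interpolation=cv2.INTER_CUBIC))"
```

```text
clock: 16.45
eef_pos: [597.4, -26.8, 131.3]
ee_rot: [-1.24, 1.163, -1.16]
wrist_force: [0.3, 1.8, -2.3]
grip_width: 48.8
clock: 16.65
eef_pos: [597.0, -26.1, 131.3]
ee_rot: [-1.239, 1.164, -1.161]
wrist_force: [-0.4, 0.9, -2.5]
grip_width: 48.5
t 16.65 p [597.  -26.1 131.3] F [-0.4  0.9 -2.5] M [ 0.02 -0.01 -0.01] w 48.5 q6 1.34
x [ 0.063 -0.998 -0.001] y [-0.002  0.001 -1.   ] z [ 0.998  0.063 -0.002]
tool shift mm [-0.6 -2.7  1. ] norm [-0.005 -0.023  0.009]
jaw yaw 3.63 need world yaw 0.02 -> wy total norm -0.0
```

View pics/t12.png

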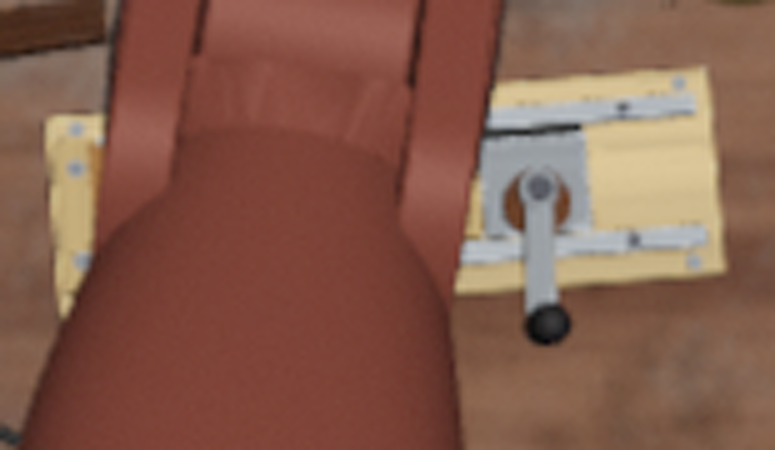

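View pics/s12.png

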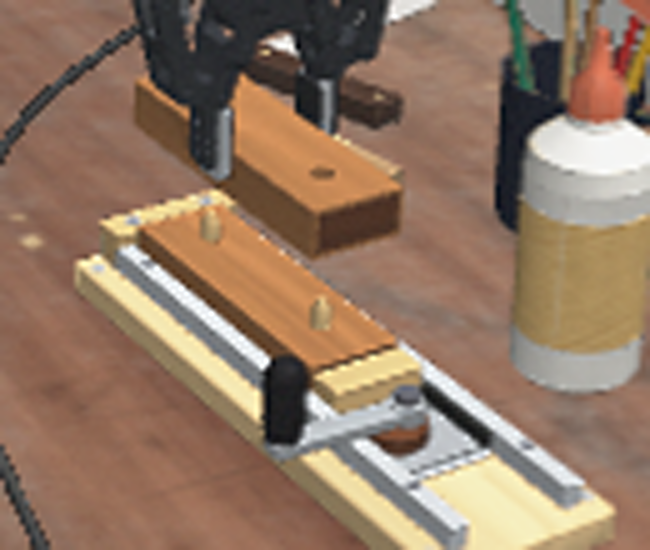

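```bash
python3 - <<'E'
import cv2
s=cv2.imread('pics/sf12.png')
cv2.imwrite('pics/s12b.png',cv2.resize(s[210:265,310:375],None,fx=12,fy=10.9,interpolation=cv2.INTER_CUBIC))
E
python3 - <<'E'
from h import *
np.set_printoptions(precision=1,suppress=True)
S=lambda p:un(p,(290,190),5)
h=plane('side',S((322,173)),124.7);d=plane('side',S((320,298)),57.5);dl=plane('side',S((209,207)),57.5)
print(h,d,dl)
# expected hole from TCP
o,p,R=st();print('hole from tcp',p+50*R[:,0])
print('proj expected', (proj('side',[p+50*R[:,0]+[0,0,-6.6]])-[290,190])*5)
T=lambda q:un(q,(275,185),5)
print(tri(T((375,164)),S((320,298))),tri(T((162,180)),S((209,207))))
E
```

```text
[600.1 -77.6 124.7] [601.9 -77.8  57.5] [597.9  26.3  57.5]
hole from tcp [599.9 -75.  131.6]
proj expected [[316.9 168.2]]
(array([601.7, -75.8,  56.4]), np.float64(2.502541812449545)) (array([595.1,  23.6,  59.4]), np.float64(2.318458821546418))
```

View pics/s12b.png

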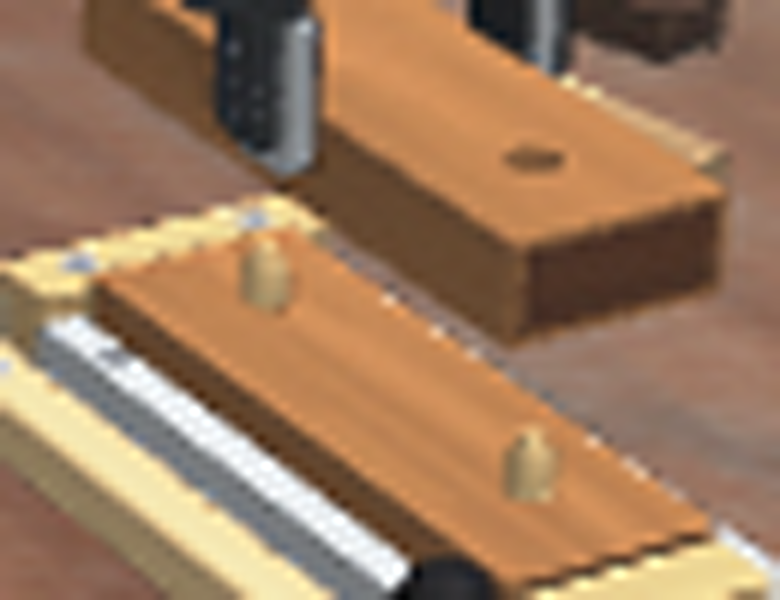

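```bash
python3 -m creep '[-0.005,0.1,0.01,0,0,0,-1, 0,0.1,0,0,0,0,-1, 0,0.09,0,0,0,0,-1, 0,0,0,0,0,0,-1, 0,0,0,0,0,0,-1]'; python3 -c "
from h import *
rep((598.2,-25.4,131.3-42),3.65)
cv2.imwrite('pics/sf13.png',cams.camera('side'))
s=cv2.imread('pics/sf13.png')
cv2.imwrite('pics/s13.png',cv2.resize(s[205:270,305:385],None,fx=9,fy=9,interpolation=cv2.INTER_CUBIC))"
```

```text
clock: 17.25
eef_pos: [598.5, -24.9, 96.8]
ee_rot: [-1.239, 1.163, -1.162]
wrist_force: [0.8, -0.6, -0.8]
grip_width: 48.5
t 17.25 p [598.5 -24.9  96.8] F [ 0.8 -0.6 -0.8] M [-0.06  0.02  0.01] w 48.5 q6 1.34
x [ 0.064 -0.998 -0.   ] y [-0.001  0.    -1.   ] z [ 0.998  0.064 -0.001]
tool shift mm [ 0.5  7.5 -0.3] norm [ 0.004  0.062 -0.002]
jaw yaw 3.64 need world yaw 0.01 -> wy total norm -0.0
```

View pics/s13.png

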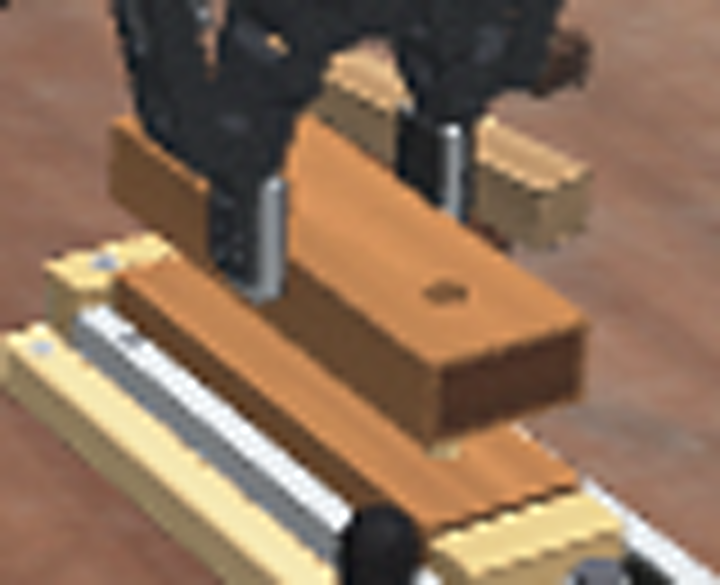

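Run:
```python
from h import *
np.set_printoptions(precision=1,suppress=True)
S=lambda p:un(p,(305,205),9)
zb=96.8-31.6
for a,b in(((437,448),(428,530)),((583,400),(577,487))): 
    u=plane('side',S(a),zb);l=plane('side',S(b),43);print(u,l,u-l)
print(plane('side',S((445,292)),zb+25))
```

```text
[ 581.9 -109.1   65.2] [ 578.6 -111.9   43. ] [ 3.4  2.8 22.2]
[ 628.6 -104.9   65.2] [ 624.4 -110.8   43. ] [ 4.2  6.  22.2]
[601.9 -77.1  90.2]
```

Run:
```python
from h import *
np.set_printoptions(precision=1,suppress=True)
S=lambda p:(np.array(p,float)+.5)/[12,10.9]-.5+[310,210]
for nm,p,z in(("R base",(530,489),43),("R tip",(533,432),57.5),("L base",(266,300),43),("L tip",(266,243),57.5),("hole",(535,158),124.7),("up near bot",(515,345),99.7),("up near top",(518,246),124.7),("up far bot",(716,286),99.7),("up far top",(722,197),124.7),("low near",(518,583),43),("low far",(715,527),43)):
    print(nm,plane('side',S(p),z))
import cv2
s=cv2.imread('pics/sf12.png')
for i,(x,y) in enumerate(((325,225),(345,240))):
    pass
cv2.imwrite('pics/d.png',cv2.resize(s[240:272,325:375],None,fx=16,fy=16,interpolation=cv2.INTER_CUBIC))
```

```text
R base [602.7 -78.   43. ]
R tip [602.7 -78.1  57.5]
L base [596.3  21.1  43. ]
L tip [596.5  22.   57.5]
hole [600.7 -77.  124.7]
up near bot [ 579.6 -107.4   99.7]
up near top [ 577.9 -109.7  124.7]
up far bot [ 627.5 -102.5   99.7]
up far top [ 623.8 -108.2  124.7]
low near [ 580.7 -111.    43. ]
low far [ 627.2 -108.3   43. ]
```

View pics/d.png

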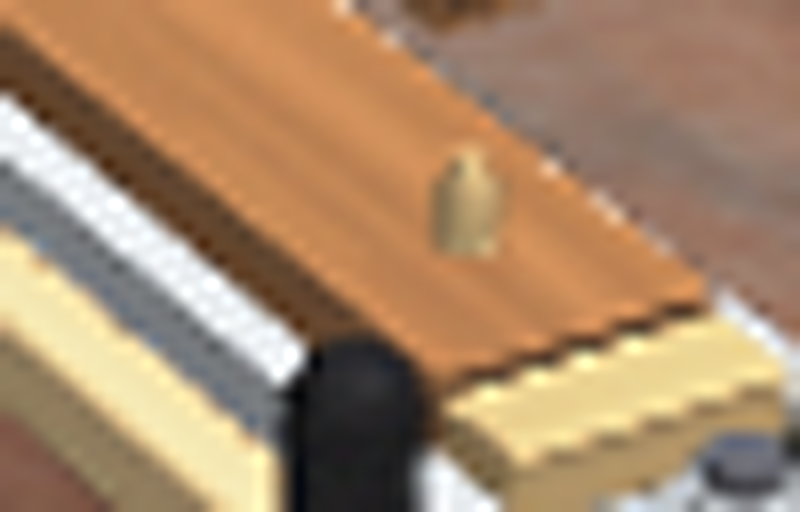

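```bash
python3 -m creep '[0.008,0.02,0.003,0,0,0,-1, 0,0.025,0,0,0,0,-1, 0,0.025,0,0,0,0,-1,0,0,0,0,0,0,-1]'; python3 -c "
from h import *
rep((598.9,-26,74),3.65)"
python3 -m creep '[0,0.015,0,0,0,0,-1, 0,0.015,0,0,0,0,-1,0,0,0,0,0,0,-1]'; python3 -c "
from h import *
rep((598.9,-26,74),3.65)"
```

```text
clock: 17.7
eef_pos: [599.0, -26.0, 88.5]
ee_rot: [-1.239, 1.163, -1.162]
wrist_force: [0.0, -0.2, -1.3]
grip_width: 48.9
t 17.7 p [599.  -26.   88.5] F [ 0.  -0.2 -1.3] M [ 0.01 -0.01 -0.03] w 48.9 q6 1.34
x [ 0.063 -0.998 -0.   ] y [-0.001  0.    -1.   ] z [ 0.998  0.063 -0.001]
tool shift mm [-0.1 14.5 -0.1] norm [-0.     0.121 -0.001]
jaw yaw 3.62 need world yaw 0.03 -> wy total norm -0.0001
clock: 18.0
eef_pos: [599.1, -26.0, 85.1]
ee_rot: [-1.239, 1.163, -1.162]
wrist_force: [-0.6, 0.2, -2.7]
grip_width: 48.9
t 18.0 p [599.1 -26.   85.1] F [-0.6  0.2 -2.7] M [-0.05  0.02 -0.02] w 48.9 q6 1.34
x [ 0.063 -0.998 -0.   ] y [-0.  0. -1.] z [ 0.998  0.063 -0.   ]
tool shift mm [-0.  11.1 -0.2] norm [-0.     0.092 -0.002]
jaw yaw 3.63 need world yaw 0.02 -> wy total norm -0.0001
```

```bash
python3 -m creep '[0,0.015,0,0,0,0,-1, 0,0.015,0,0,0,0,-1,0,0,0,0,0,0,-1]';python3 -m creep '[0,0.015,0,0,0,0,-1, 0,0.015,0,0,0,0,-1,0,0,0,0,0,0,-1]'; python3 -c "
from h import *
rep((598.9,-26,74),3.65)"
```

```text
clock: 18.3
eef_pos: [599.1, -26.0, 81.4]
ee_rot: [-1.239, 1.163, -1.162]
wrist_force: [-0.4, 0.3, -1.9]
grip_width: 48.5
clock: 18.6
eef_pos: [599.1, -26.0, 77.8]
ee_rot: [-1.239, 1.163, -1.162]
wrist_force: [-0.4, 0.6, -1.2]
grip_width: 48.4
t 18.6 p [599.1 -26.   77.8] F [-0.4  0.6 -1.2] M [-0.06  0.06  0.02] w 48.4 q6 1.34
x [ 0.063 -0.998 -0.   ] y [-0.  0. -1.] z [ 0.998  0.063 -0.   ]
tool shift mm [-0.1  3.8 -0.2] norm [-0.     0.032 -0.002]
jaw yaw 3.63 need world yaw 0.02 -> wy total norm -0.0001
```

```bash
python3 -m creep '[0,0.01,0,0,0,0,-1, 0,0.01,0,0,0,0,-1,0,0.01,0,0,0,0,-1,0,0,0,0,0,0,-1]' 80;python3 -c "
from h import *
rep()"; python3 -m creep '[0,0.007,0,0,0,0,-1, 0,0.007,0,0,0,0,-1,0,0,0,0,0,0,-1]'; python3 -c "
from h import *
rep()"
```

```text
clock: 19.0
eef_pos: [599.3, -26.0, 74.8]
ee_rot: [-1.238, 1.162, -1.163]
wrist_force: [-1.9, -0.2, 3.1]
grip_width: 48.1
t 19.0 p [599.3 -26.   74.8] F [-1.9 -0.2  3.1] M [ 0.06  0.29 -0.  ] w 48.1 q6 1.34
x [ 0.063 -0.998  0.   ] y [ 0. -0. -1.] z [0.998 0.063 0.   ]
clock: 19.3
eef_pos: [599.3, -26.1, 74.8]
ee_rot: [-1.238, 1.162, -1.163]
wrist_force: [-8.4, 0.9, 21.5]
grip_width: 47.9
t 19.3 p [599.3 -26.1  74.8] F [-8.4  0.9 21.5] M [0.26 1.75 0.02] w 47.9 q6 1.34
x [ 0.063 -0.998  0.   ] y [ 0.001 -0.    -1.   ] z [0.998 0.063 0.001]
```

```bash
python3 -m creep '[0,-0.004,-0.007,0,0,0,-1, 0,0,0,0,0,0,-1,0,0,0,0,0,0,-1,0,0,0,0,0,0,-1]'; python3 -c "
from h import *
rep()
cv2.imwrite('pics/sf14.png',cams.camera('side'))
s=cv2.imread('pics/sf14.png')
cv2.imwrite('pics/s14.png',cv2.resize(s[205:300,295:415],None,fx=6,fy=6,interpolation=cv2.INTER_CUBIC))
t=cams.camera('top');cv2.imwrite('pics/t14.png',t)
rep()"
```

```text
clock: 19.7
eef_pos: [599.3, -26.1, 74.8]
ee_rot: [-1.237, 1.161, -1.163]
wrist_force: [-3.6, 0.8, 13.8]
grip_width: 48.3
t 19.7 p [599.3 -26.1  74.8] F [-3.6  0.8 13.8] M [ 0.25  0.79 -0.08] w 48.3 q6 1.34
x [ 0.063 -0.998  0.   ] y [ 0.002 -0.    -1.   ] z [0.998 0.063 0.002]
t 19.8 p [599.2 -26.1  74.8] F [-2.8  0.6 14.4] M [0.28 0.78 0.  ] w 48.4 q6 1.34
x [ 0.063 -0.998  0.   ] y [ 0.002 -0.    -1.   ] z [0.998 0.063 0.002]
```

View pics/s14.png

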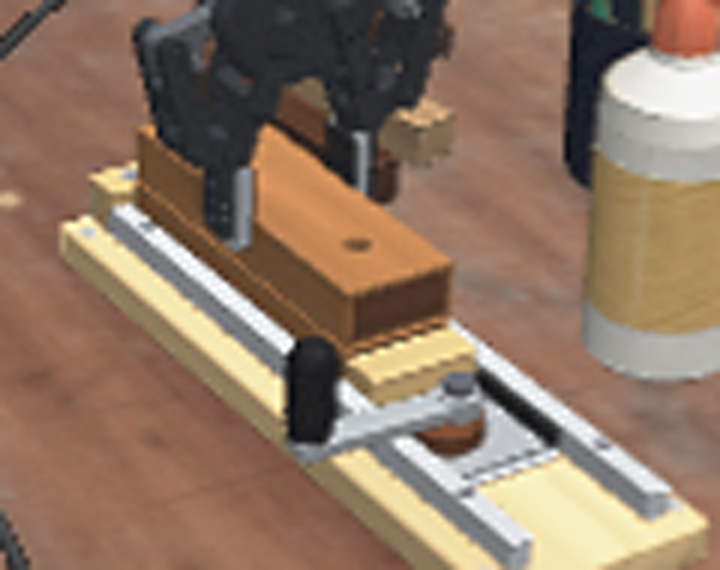

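View pics/t14.png

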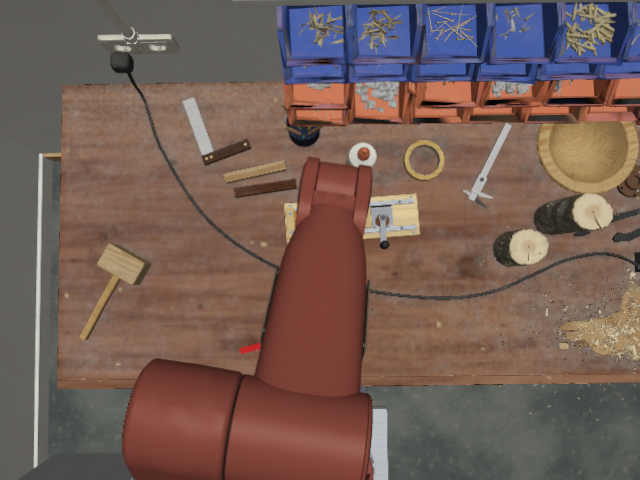

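```bash
python3 -m creep '[0,0,0,0,0,0,-1,0,0,0,0,0,0,-1,0,0,0,0,0,0,-1]'; python3 -c "
from h import *
from plant import order
rep(); print(order.sign_off()); rep()"
```

```text
clock: 20.1
eef_pos: [599.3, -26.1, 74.8]
ee_rot: [-1.237, 1.161, -1.163]
wrist_force: [-2.2, 1.1, 14.0]
grip_width: 48.3
t 20.1 p [599.3 -26.1  74.8] F [-2.2  1.1 14. ] M [ 0.22  0.8  -0.03] w 48.3 q6 1.34
x [ 0.063 -0.998  0.   ] y [ 0.002 -0.    -1.   ] z [0.998 0.063 0.002]
the job is handed in; nothing more can be done
None
the job is handed in; nothing more can be done
```

I handed the job in at 20.1 s with the arm still gripping the upper half and pressing it down. The wrist read 14.0 N, close to the 15 N asked for. No verdict was reported.

- **Freeing and sliding the stop:** I pinched the knob and swung the lever in line. I then slid the stop about 40 mm until the push rose to 32 N and the lower half stopped at the end block.
- **Locking:** I swung the lever back across until it hit its end stop, at 34 N on the knob. A top view afterwards showed no gap at the end block or the stop, with the lever across the channel.
- **Fitting the upper half:** I gripped it across its width. I lowered it over both dowels with no resistance until the faces met, with the TCP at 74.8 mm against 74.6 mm expected.

**Last checks**
- The final side view shows the upper half flush on the lower half and the lever still across.
- In the final top view the glue bottle and tape roll look where they were. The arm hides the sanding block there, so I last saw it in place in a side view taken mid-run.

**Checks that disagreed**
- The two cameras disagreed by 1 to 2.5 mm on the dowel positions, so I aimed between them.
- One side-view estimate from the block corners was 3 to 6 mm off. I dropped it because it made the lower half 46 mm wide instead of 50 mm, and the free drop over the dowels agreed with the dowel positions.

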